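Run the key test on the bar-key module

ROBOT

A 6-joint arm with a two-finger parallel gripper is mounted at the origin on the work surface. World frame = base frame: x ahead of the robot, y to its left, z up, the work surface at z = 0. Lengths are in m, angles in rad, forces in N, time in s.
With the tool pointing down it reaches from about 0.25 to 0.8 m from the base axis. Payload 8.5 kg.
Tool frame: the origin (TCP) lies on the centre line of the jaws, within the pads' length; the fingertips stand 19 mm ahead of it and the grasp point (between the pads) is the TCP; z points along the fingers, y is the line along which they close (so a half turn about z gives the same grasp; the last joint's range is limited). The gripper opens to 85 mm and grips with 20 to 120 N. Pads are 22 mm wide; open, the fingers measure 114 mm over their backs; the gripper's body (76 mm by 85 mm) begins 54 mm behind the grasp point. The pads swing forward as they close: fully open they stand 13 mm farther back than shut.
Start: joints at [1.232, 0.238, -0.013, 1.319, 0, 1.571], TCP at [0.174, 0.495, 0.25] pointing down, gripper open.
Joint ranges: [-2.66, 2.66], [-1.03, 1.9], [-1.14, 1.46], [-1.82, 2.27], [-1.45, 1.34], [-3.14, 3.14]. Speed limits (rad/s): [2.22, 2.22, 2.79, 3.14, 3.14, 3.14].

INTERFACE

Orientations are given as a unit quaternion [x, y, z, w].
In Python, from station import bot gives the robot as it stands.
- The arm moves only by the tool send_rows, never from a script. Its argument "targets" is a list of rows, each an object with "offset": the shift along the tool's x, y, z in units of 0.1 m (1.0 is 0.1 m), a list of three; "turn": the turn, a rotation vector about the tool's x, y, z in units of 30 degrees (1.0 is 30 degrees), a list of three; "fingers": the opening, from 0 (shut) to 1 (fully open). A call has 1 to 10 rows; each row is the pose to reach, as a shift and turn from the pose commanded when the call began, along the tool's axes at that moment; what a row does not reach only later rows make up. A row lasts 1/8 s, in which the tool goes at most 62.5 mm and 10.7 degrees, less where a joint would pass 70% of its speed; a pose out of reach is approached as far as the arm can. A call with a number of a shift or a turn outside -1 to 1 is refused whole. A call with a gripper value outside its range is refused whole. The fingers move at their own pace and stop on an object; "force" is the grip in N (left out, the last holds). Time passes only in rows, so rows that repeat a pose let the fingers close. It gives the time, the measured TCP pose, the force, the opening and the grip force at its end, in the units of the state.
- bot.observe(): the state, without advancing time (a new reading comes with each control period).
- bot.grab_frame(name): name is "side" or "top" or "wrist"; returns a dict with "image" (480x640x3 uint8, red, green, blue), "range_z" (480x640 float32, m along the optical axis (not along the pixel's ray), 0 where there is no reading), "K" (3x3 intrinsics, pixels), "dist" ([k1, k2, p1, p2, k3] as OpenCV has them; the pictures are not rectified), "pose" (4x4, takes a point from camera to world coordinates); the wrist camera has in their place "mount" (4x4, takes a point from camera to tool coordinates, whose origin is the TCP and whose axes are the flange's). Camera axes: x right, y up, looking along -z (the intrinsics and any distortion apply to the point x, -y, -z); pixel columns grow to the right and rows downward; lengths in m; the calibration is good to about 2 mm. A picture is of the moment at which its call begins: read the wrist's pose just before it.
- bot.hand_in(): hands the job in; it is judged then, once.
The state is a dict: "clock": time; "joints": joint angles; "joint_vel": joint speeds; "joint_efforts": joint torques, N m; "tcp_pos": TCP position; "eef_rot": TCP orientation; "ft_force": force on the tool from outside, world axes, zero at the start; "ft_torque": the same for the moment, N m; "grip_width": finger opening in m; "grip_force": force on a finger pad.
Only numpy, scipy, OpenCV 4.12 (cv2) and the standard library are available. Lean on these libraries where they do the work, as an engineer would, in place of code of your own. Each camera call takes 0.05 s, during which the arm holds its last target. There are 200 camera calls.

TASK

On the test bench, gently press the long bar-shaped key on its sensor module all the way down for a moment and let it spring back up, then press the large round key on the grey tester all the way down in the same way to log the test, and withdraw. Use only the fingertips: do not pick up, tip or shift the module, and do not touch the other two modules or the tester's small key, nor disturb the solder spool and the screwdriver.

Things in the scene. Friction and masses are not known exactly. Their poses are not given: they have to be found in the camera images.
- bar_module: Loose sensor module: cream plastic housing 100 (x) x 75 (y) x 50 (z) mm, 0.27 to 0.58 kg, standing on the bench; on its lid, at the centre, a long bar-shaped dark key 46 (x) x 18 (y) mm. This is the module to be tested. Two black cable glands stick 10 mm out of its +x end. Origin: centre of the underside, z up.
- bar_key_top (a point): Centre of the top face of the bar-shaped key (46 x 18 mm); the top stands 14 mm above the module's lid (64 mm above the bench) when up, 6 mm when fully down. It moves straight down.
- bar_key (a joint): Bar-shaped key of the bar module: m the key is pressed: 0 up, 0.008 fully down. It springs back; needs 1.5 N to start moving and about 4 N to reach the bottom stop.
- round_module: Loose sensor module: cream plastic housing 100 (x) x 75 (y) x 50 (z) mm, 0.27 to 0.58 kg, standing on the bench; on its lid, at the centre, a round dark key, 28 mm across. To be left alone. Two black cable glands stick 10 mm out of its +x end. Origin: centre of the underside, z up.
- round_key (a joint): Round key of the round-key module: m the key is pressed: 0 up, 0.008 fully down. It springs back; needs 1.5 N to start moving and about 4 N to reach the bottom stop.
- square_module: Loose sensor module: cream plastic housing 100 (x) x 75 (y) x 50 (z) mm, 0.27 to 0.58 kg, standing on the bench; on its lid, at the centre, a square dark key 26 x 26 mm. To be left alone. Two black cable glands stick 10 mm out of its +x end. Origin: centre of the underside, z up.
- square_key (a joint): Square key of the square-key module: m the key is pressed: 0 up, 0.008 fully down. It springs back; needs 1.5 N to start moving and about 4 N to reach the bottom stop.
- tester: Grey tester console with an aluminium top plate, fixed to the bench, 120 (x) x 150 (y) x 46 (z) mm; two round dark keys on top, a large one at (-15, +37) mm and a small one at (-15, -40) mm from its centre, and a flush black window. Origin: centre of the underside, z up.
- large_key_top (a point): Centre of the top face of the tester's large round key (40 mm across); the top stands 14 mm above the top plate (60 mm above the bench) when up, 6 mm when fully down. It moves straight down.
- large_key (a joint): Large round key of the tester: m the key is pressed: 0 up, 0.008 fully down. It springs back; needs 1.5 N to start moving and about 4 N to reach the bottom stop.
- small_key_top (a point): Centre of the top face of the tester's small round key (16 mm across), to be left alone; the top stands 14 mm above the top plate (60 mm above the bench) when up, 6 mm when fully down. It moves straight down.
- small_key (a joint): Small round key of the tester: m the key is pressed: 0 up, 0.008 fully down. It springs back; needs 1.5 N to start moving and about 4 N to reach the bottom stop.
- spool: Loose solder spool standing upright, 56 mm across, 50 mm high, bright metal, beyond the work. Origin: centre of the underside.
- driver: Loose screwdriver with a blue handle, 170 mm long, lying beyond the work, roughly along y. Origin: underside, at the middle of its length.
There are look-alikes about, which are no part of the job. What is meant by the tester is not brown or red, and is the larger of those in its own colour.

How it is judged:
By the outcome, as a careful person would: the job done as asked, in the order asked, and still so for the second after the job is handed in, with the robot touching nothing.
It also fails if it takes over 40 s, if anything falls off the work surface, if the arm or the gripper's body presses on something with over 40 N, if the wrist force passes 120 N, or if a joint passes its speed limit or range.

## Working session

There is one attempt and no reset: what is moved stays moved. The work goes in short steps, Python scripts to look and compute and a tool call to move; the robot and the scene stay as the last step left them, time stands still between calls to the robot, and variables do not carry over. Pictures are saved under pics/ and viewed, at most 10 in all, crops included, and the job is handed in when it is done.

Besides the shell and the picture viewer there is one more tool, called after "Call:" as a command line: name --argument value ..., lists and objects as JSON in quotes. send_rows: Moves the arm, as the interface text tells. Shifts and turns lie within -1 to 1; 1 stands for 0.1 m of shift or 30 degrees of turn. Its arguments: {"type":"object","properties":{"targets":{"type":"array","items":{"type":"object","properties":{"offset":{"type":"array","items":{"type":"number","minimum":-1,"maximum":1}},"turn":{"type":"array","items":{"type":"number","minimum":-1,"maximum":1}},"fingers":{"type":"number"}}}},"force":{"type":"number"}},"required":["targets"]}

```bash
mkdir -p pics
python3 - <<'E'
from station import bot
import cv2,pickle
s=bot.observe();print(s['clock'],s['tcp_pos'],s['eef_rot'],s['grip_width'])
for n in ('top','side'):
    f=bot.grab_frame(n);pickle.dump(f,open(n+'.pkl','wb'));cv2.imwrite(f'pics/{n}1.png',f['image'][:,:,::-1]);print(n,f['K'],f['dist'],f['pose'])
E
```

```text
0.0 [0.17433421 0.49484049 0.24969803] [ 1.68570561e-01  9.85689361e-01 -6.58040817e-04 -1.30314784e-04] 0.08541926927398845
top [[612.35916689   0.         328.42643706]
 [  0.         612.35916689 240.20971594]
 [  0.           0.           1.        ]] [-0.14487237  0.          0.          0.          0.        ] [[-0.01943174  0.98523915 -0.17007714  0.36713231]
 [-0.9998097  -0.01885545  0.00500313  0.080474  ]
 [ 0.0017224   0.17014199  0.98541805  1.49944958]
 [ 0.          0.          0.          1.        ]]
side [[566.62835287   0.         320.39964269]
 [  0.         566.62835287 239.50314802]
 [  0.           0.           1.        ]] [0.054343 0.       0.       0.       0.      ] [[-9.99784764e-01  1.42282445e-02 -1.50990837e-02  5.60938445e-01]
 [-2.07295063e-02 -6.55474769e-01  7.54932523e-01  1.05404391e+00]
 [ 8.44296105e-04  7.55083031e-01  6.55628632e-01  9.26587037e-01]
 [ 0.00000000e+00  0.00000000e+00  0.00000000e+00  1.00000000e+00]]
```

View pics/top1.png

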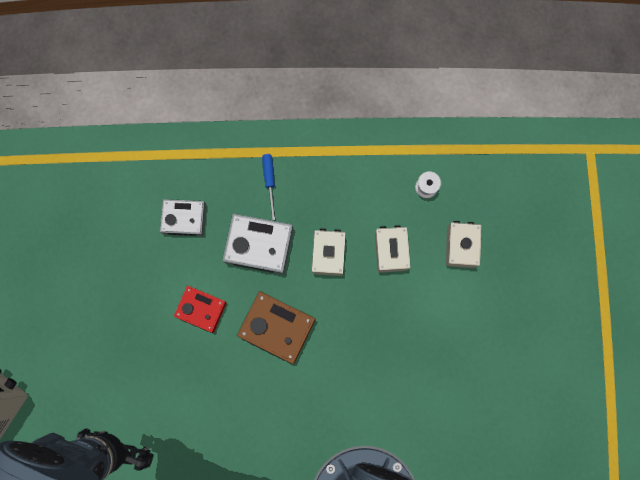

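View pics/side1.png

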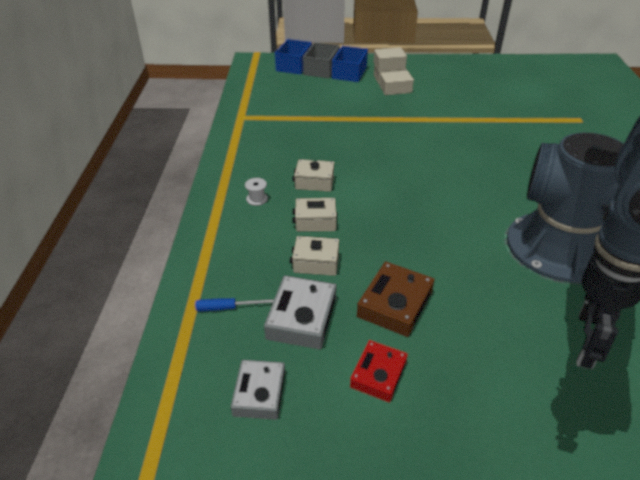

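```bash
cat > h.py <<'E'
import numpy as np,cv2
from scipy.spatial.transform import Rotation as R
def cast(px,K,dist,T,z):
    u=cv2.undistortPoints(np.float64(px).reshape(-1,1,2),K,np.float64(dist)).reshape(-1,2)
    d=np.c_[u[:,0],-u[:,1],-np.ones(len(u))]@T[:3,:3].T
    return T[:3,3]+d*((z-T[2,3])/d[:,2])[:,None]
def blobs(mask,amin):
    cs,_=cv2.findContours(mask.astype(np.uint8),cv2.RETR_EXTERNAL,cv2.CHAIN_APPROX_NONE)
    return [c for c in cs if cv2.contourArea(c)>amin]
def rect(pts):
    (c,wh,a)=cv2.minAreaRect(np.float32(pts[:,:2]*1000)); b=cv2.boxPoints((c,wh,a))
    e=[b[1]-b[0],b[2]-b[1]];l=max(e,key=np.linalg.norm)
    return np.round(c,1),np.round(sorted(wh),1),round(np.degrees(np.arctan2(l[1],l[0]))%180,1)
E
python3 - <<'E'
import pickle,cv2,numpy as np
from h import *
for n,box in (('top',(150,180,500,370)),('side',(220,150,440,420))):
    f=pickle.load(open(n+'.pkl','rb'));im=f['image'];x0,y0,x1,y1=box
    m=np.zeros(im.shape[:2],bool);m[y0:y1,x0:x1]=(im.max(2)<75)[y0:y1,x0:x1]
    print(n)
    for c in blobs(m,20):
        M=cv2.moments(c);px=[M['m10']/M['m00'],M['m01']/M['m00']]
        w=cast(c.reshape(-1,2),f['K'],f['dist'],f['pose'],.062)
        p=cast([px],f['K'],f['dist'],f['pose'],.062)[0]
        print(np.round(px,0),cv2.contourArea(c),'c',np.round(p[:2]*1000,1),rect(w), 'rng',f['range_z'][int(px[1]),int(px[0])])
    hsv=cv2.cvtColor(im,cv2.COLOR_RGB2HSV);m=np.zeros(im.shape[:2],bool);q=(hsv[:,:,2]>150)&(hsv[:,:,1]<70);m[y0:y1,x0:x1]=q[y0:y1,x0:x1]
    print('housings')
    for c in blobs(m,400):
        w=cast(c.reshape(-1,2),f['K'],f['dist'],f['pose'],.048);print(rect(w))
f=pickle.load(open('top.pkl','rb'))
cv2.imwrite('pics/crop.png',cv2.resize(f['image'][195:295,215:425,::-1],None,fx=3.5,fy=3.5))
E
```

```text
top
[288. 341.] 22.0 c [380.2 172.1] (array([380.3, 171.8]), array([11.6, 14. ]), np.float32(89.1)) rng 1.421409
[303. 344.] 26.5 c [372.1 136.5] (array([377. , 133.6]), array([  3.1, 111.7]), np.float32(152.4)) rng 1.4414771
[259. 326.] 191.0 c [415.3 240. ] (array([415. , 240.5]), array([36.4, 37.9]), np.float32(62.8)) rng 1.4284022
[283. 313.] 189.5 c [445.1 183.8] (array([445.4, 183.6]), array([19.8, 58.9]), np.float32(62.7)) rng 1.4428892
[187. 308.] 65.5 c [458.6 409. ] (array([458.2, 408.7]), array([21.4, 21.6]), np.float32(90.6)) rng 1.4600939
[203. 299.] 65.0 c [480.7 372. ] (array([480.6, 372.1]), array([12.3, 37.9]), np.float32(66.5)) rng 1.4609244
[328. 250.] 68.5 c [590.7  74.2] (array([590.4,  73.5]), array([21.4, 21.6]), np.float32(178.9)) rng 1.4523723
[393. 247.] 92.0 c [595.1 -80.4] (array([594.7, -80.3]), array([14.4, 41.2]), np.float32(177.9)) rng 1.4505035
[466. 243.] 68.5 c [ 602.8 -255.5] (array([ 603.4, -255.5]), array([21.9, 22.3]), np.float32(88.9)) rng 1.4542667
[240. 245.] 150.0 c [608.6 283.2] (array([608.9, 283.1]), array([31.4, 36.1]), np.float32(88.9))
[... 2353 characters left out ...]
. 262.] 36.5 c [539.1 134.9] (array([538.9, 136.7]), array([ 7.3, 64.9]), np.float32(85.0)) rng 1.3532598
[316. 245.] 61.0 c [591.2  77.2] (array([591.7,  77.9]), array([20.7, 27.8]), np.float32(91.2)) rng 1.3035192
[315. 204.] 62.0 c [596.  -76.7] (array([595.9, -75. ]), array([20.6, 37.8]), np.float32(1.3)) rng 1.4225115
[314. 165.] 32.5 c [ 604.1 -252.5] (array([ 603.5, -252.5]), array([19.2, 29.6]), np.float32(91.9)) rng 1.555813
housings
(array([686.8, 445.1]), array([73.4, 94.1]), np.float32(86.4))
(array([617.3, 246.4]), array([107.4, 136.2]), np.float32(78.1))
(array([591.4,  72.5]), array([74.8, 97.9]), np.float32(175.2))
(array([596.8, -82.7]), array([74.8, 97.6]), np.float32(2.8))
```

View pics/crop.png

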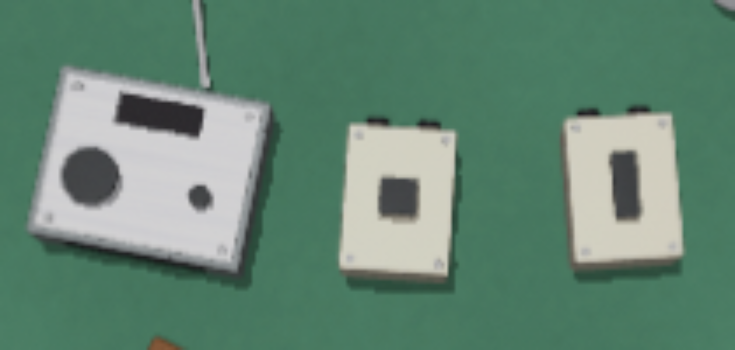

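Candidates by top-view pixel:
- **Bar key:** (394,248), chosen. The look-alikes are the square key (329,251) and the round key (466,243).
- **Tester:** the large grey one, with its large key at (241,245). The small grey (183,217), red (201,309) and brown (277,327) ones are rejected.

The crop confirms both choices. Sizes are about 75x100 mm for the module and 115x144 mm for the tester. The bar key is at (0.595, -0.080) with yaw 2.5°, and the large key is at (0.609, 0.284).

Call:
send_rows --targets '[{"offset": [-0.5, -0.35, 0], "turn": [0, 0, 0.35], "fingers": 0}, {"offset": [-1, -0.7, 0], "turn": [0, 0, 0.7], "fingers": 0}, {"offset": [-1, -0.7, 0], "turn": [0, 0, 0.8], "fingers": 0}, {"offset": [-1, -0.7, 0], "turn": [0, 0, 0.8], "fingers": 0}]' --force 20

```text
clock: 0.6
tcp_pos: [0.2459, 0.3954, 0.2502]
eef_rot: [0.37, 0.929, -0.0, -0.0]
ft_force: [0.4, 0.1, 0.6]
grip_width: 0.0124
grip_force: 0.0
```

Call:
send_rows --targets '[{"offset": [-0.5, -0.1, 0], "turn": [0, 0, 0.35], "fingers": 0}, {"offset": [-1, -0.2, 0], "turn": [0, 0, 0.7], "fingers": 0}, {"offset": [-1, -0.2, 0], "turn": [0, 0, 0.8], "fingers": 0}]'

```text
clock: 0.98
tcp_pos: [0.3054, 0.311, 0.2502]
eef_rot: [0.557, 0.831, -0.0, 0.0]
ft_force: [-0.3, -0.2, -0.3]
grip_width: 0.0005
grip_force: 0.0
```

```bash
cat >> h.py <<'E'
def plan(s,x,y,yaw):
    "remaining shift in tool units to (x,y), turn in units so tool y lies at yaw deg"
    r=R.from_quat(s['eef_rot']);M=r.as_matrix();d=np.array([x,y,s['tcp_pos'][2]])-s['tcp_pos']
    b=np.degrees(np.arctan2(M[1,1],M[0,1]))
    print(round(s['clock'],2),np.round(s['tcp_pos'],4),'units',np.round(M.T@d*10,2),'bearing',round(b,1),'turn',round((b-yaw)/30,2),'F',np.round(s['ft_force'],2),'tilt',np.round(M[:,2],3))
E
python3 -c "
from h import *;from station import bot;plan(bot.observe(),.595,-.0805,2.5)"
```

```text
0.97 [0.3054 0.311  0.2502] units [-4.72  1.19  0.  ] bearing 22.3 turn 0.66 F [-0.29 -0.18 -0.27] tilt [-0.    -0.001 -1.   ]
```

Call:
send_rows --targets '[{"offset": [-0.5, 0.1, 0], "turn": [0, 0, 0.35], "fingers": 0}, {"offset": [-1, 0.25, 0], "turn": [0, 0, 0.66], "fingers": 0}, {"offset": [-1, 0.25, 0], "turn": [0, 0, 0.66], "fingers": 0}]'

```text
clock: 1.35
tcp_pos: [0.3673, 0.2284, 0.2501]
eef_rot: [0.691, 0.723, -0.0, 0.0]
ft_force: [-0.5, 0.4, 0.7]
grip_width: 0.0002
grip_force: 0.0
```

```bash
python3 -c "
from h import *;from station import bot;plan(bot.observe(),.595,-.0805,2.5)"
```

```text
1.35 [0.3673 0.2284 0.2501] units [-3.19  2.13  0.  ] bearing 2.6 turn 0.0 F [-0.47  0.45  0.67] tilt [-0.    -0.001 -1.   ]
```

Call:
send_rows --targets '[{"offset": [-0.5, 0.35, 0], "fingers": 0}, {"offset": [-1, 0.7, 0], "fingers": 0}, {"offset": [-1, 0.7, 0], "fingers": 0}]'

```text
validation failed for argument at $.ta...
```

Call:
send_rows --targets '[{"offset": [-0.5, 0.35, 0], "fingers": 0}, {"offset": [-1, 0.7, 0], "fingers": 0}, {"offset": [-1, 0.7, 0], "fingers": 0}]'

```text
validation failed for argument at $.ta...
```

Call:
send_rows --targets '[{"offset": [-0.4, 0.3, 0.2], "fingers": 0}, {"offset": [-0.8, 0.3, 0.5], "fingers": 0}, {"offset": [-0.8, 0.3, 0.5], "fingers": 0}, {"offset": [-0.8, 0.3, 0.5], "fingers": 0}]'

```text
validation failed for argument at $.ta...
```

```bash
python3 -c "
from h import *;from station import bot;s=bot.observe();plan(s,.595,-.0805,2.5)
f=bot.grab_frame('wrist');im=f['image'];cv2.imwrite('pics/w1.png',im[:,:,::-1])
import pickle;pickle.dump((s,f),open('w1.pkl','wb'));print(f['mount'],f['K'],f['dist'])"
```

```text
1.35 [0.3673 0.2284 0.2501] units [-3.19  2.13  0.  ] bearing 2.6 turn 0.0 F [-0.47  0.45  0.67] tilt [-0.    -0.001 -1.   ]
[[-6.09894439e-04  9.55376433e-01  2.95390417e-01  7.51921725e-02]
 [ 9.99999779e-01  5.04364144e-04  4.33449020e-04  1.63307103e-03]
 [ 2.65122644e-04  2.95390616e-01 -9.55376530e-01 -1.22921890e-01]
 [ 0.00000000e+00  0.00000000e+00  0.00000000e+00  1.00000000e+00]] [[378.71502129   0.         313.44720374]
 [  0.         378.71502129 236.00968912]
 [  0.           0.           1.        ]] [-0.01631517  0.          0.          0.          0.        ]
```

View pics/w1.png

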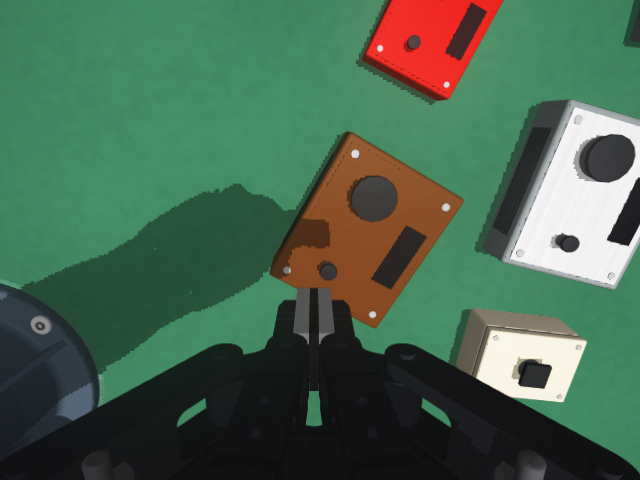

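The calls were refused because "turn" was missing, so the arm hasn't moved. The wrist view shows the shut fingertips at (313,290) over the brown box, and the big grey tester at (575,190).

Call:
send_rows --targets '[{"offset": [-0.5, 0.35, 0], "turn": [0, 0, 0], "fingers": 0}, {"offset": [-1, 0.7, 0], "turn": [0, 0, 0], "fingers": 0}, {"offset": [-1, 0.7, 0], "turn": [0, 0, 0], "fingers": 0}]'

```text
clock: 1.78
tcp_pos: [0.4422, 0.1322, 0.2499]
eef_rot: [0.69, 0.724, -0.0, 0.0]
ft_force: [-0.8, 0.2, 0.3]
grip_width: -0.0
grip_force: 0.0
```

Call:
send_rows --targets '[{"offset": [-0.5, 0.35, 0], "turn": [0, 0, 0], "fingers": 0}, {"offset": [-1, 0.7, 0], "turn": [0, 0, 0], "fingers": 0}, {"offset": [-1, 0.7, 0], "turn": [0, 0, 0], "fingers": 0}]'

```text
clock: 2.15
tcp_pos: [0.5171, 0.0363, 0.2496]
eef_rot: [0.69, 0.724, -0.0, -0.0]
ft_force: [-0.6, 0.8, 1.2]
grip_width: 0.0002
grip_force: 0.0
```

Call:
send_rows --targets '[{"offset": [-0.5, 0.35, 0], "turn": [0, 0, 0], "fingers": 0}, {"offset": [-0.9, 0.7, 0.2], "turn": [0, 0, 0], "fingers": 0}, {"offset": [-0.9, 0.7, 0.5], "turn": [0, 0, 0], "fingers": 0}, {"offset": [-0.9, 0.7, 0.5], "turn": [0, 0, 0], "fingers": 0}]'

```text
clock: 2.65
tcp_pos: [0.5882, -0.0474, 0.198]
eef_rot: [0.689, 0.725, -0.002, -0.002]
ft_force: [0.2, 0.4, -0.4]
grip_width: -0.0001
grip_force: 0.0
```

```bash
cat > w.py <<'E'
import sys
from h import *;from station import bot
x,y,yaw,z,name=*map(float,sys.argv[1:5]),sys.argv[5]
s=bot.observe();plan(s,x,y,yaw)
f=bot.grab_frame('wrist');im=f['image'];cv2.imwrite(f'pics/{name}.png',im[:,:,::-1])
T=np.eye(4);T[:3,:3]=R.from_quat(s['eef_rot']).as_matrix();T[:3,3]=s['tcp_pos'];T=T@f['mount']
m=im.max(2)<75
for c in blobs(m,150):
    if len(c)>1500: continue
    w=cast(c.reshape(-1,2),f['K'],f['dist'],T,z);M=cv2.moments(c);print(np.round([M['m10']/M['m00'],M['m01']/M['m00']]),rect(w))
E
python3 w.py .595 -.0805 2.5 .064 w2
```

```text
2.65 [ 0.5882 -0.0474  0.198 ] units [-0.33  0.05 -0.  ] bearing 3.0 turn 0.02 F [ 0.16  0.43 -0.38] tilt [-0.005  0.001 -1.   ]
[507. 382.] (array([ 751.4, -166.8]), array([13.5, 14.3]), np.float32(2.7))
[324. 273.] (array([598.4, -79.4]), array([19. , 44.3]), np.float32(3.0))
[110. 252.] (array([448.4, -79.1]), array([103.5, 190.6]), np.float32(177.6))
[413.  38.] (array([643.7,  78.4]), array([ 4.9, 13.6]), np.float32(84.9))
```

View pics/w2.png

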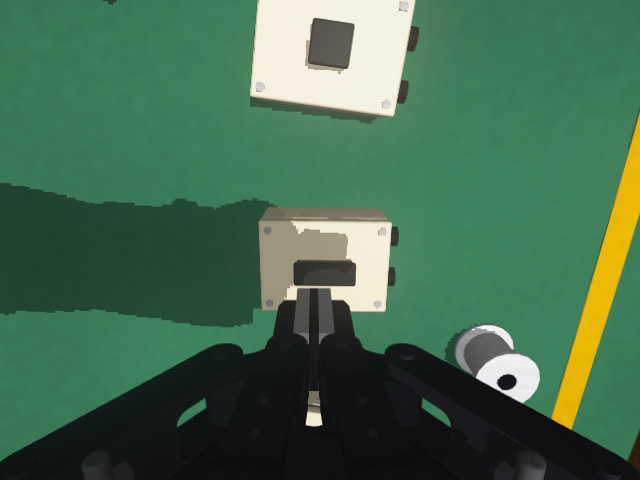

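The wrist view shows the bar key at (324,273), which gives (0.597, -0.080) at a measured size of 19x44 mm. The fingers line up with it. I'll move over it and go down partway.

Call:
send_rows --targets '[{"offset": [-0.33, 0.08, 0.1], "turn": [0, 0, 0], "fingers": 0}, {"offset": [-0.33, 0.08, 0.5], "turn": [0, 0, 0], "fingers": 0}, {"offset": [-0.33, 0.08, 0.85], "turn": [0, 0, 0], "fingers": 0}, {"offset": [-0.33, 0.08, 0.85], "turn": [0, 0, 0], "fingers": 0}, {"offset": [-0.33, 0.08, 0.85], "turn": [0, 0, 0], "fingers": 0}]'

```text
clock: 3.32
tcp_pos: [0.6004, -0.0812, 0.1177]
eef_rot: [0.689, 0.725, 0.001, 0.001]
ft_force: [0.6, 0.4, 0.6]
grip_width: 0.0002
grip_force: 0.0
```

```bash
python3 w.py .597 -.080 3 .064 w3
```

```text
3.33 [ 0.6004 -0.0812  0.1177] units [ 0.01 -0.03 -0.  ] bearing 2.9 turn -0.0 F [0.57 0.45 0.57] tilt [ 0.003 -0.    -1.   ]
[402. 276.] (array([646.8, -79.1]), array([ 4.3, 13.1]), np.float32(92.3))
[406. 220.] (array([645.5, -50.2]), array([ 4. , 12.5]), np.float32(92.5))
[ 52. 272.] (array([476.5, -97.6]), array([69.9, 90.4]), np.float32(78.8))
[419.  12.] (array([640. ,  38.4]), array([ 4.8, 10.3]), np.float32(84.2))
```

View pics/w3.png

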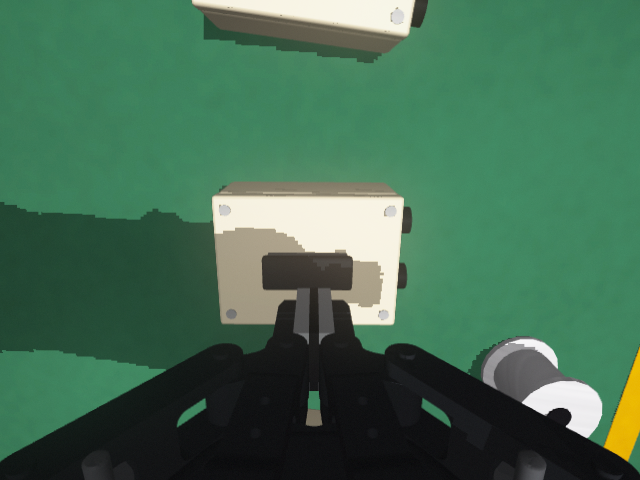

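The fingertips (313,290) line up with the key, which is centred at (307,272), with about 3 mm to shift along tool y. I'll lower to just above contact.

Call:
send_rows --targets '[{"offset": [0, -0.03, 0.15], "turn": [0, 0, 0], "fingers": 0}, {"offset": [0, -0.03, 0.29], "turn": [0, 0, 0], "fingers": 0}, {"offset": [0, -0.03, 0.29], "turn": [0, 0, 0], "fingers": 0}, {"offset": [0, -0.03, 0.29], "turn": [0, 0, 0], "fingers": 0}]'

```text
clock: 3.88
tcp_pos: [0.5964, -0.0824, 0.0862]
eef_rot: [0.69, 0.724, -0.0, -0.0]
ft_force: [1.2, -0.4, -0.2]
grip_width: 0.0004
grip_force: 0.0
```

Call:
send_rows --targets '[{"offset": [0, 0, 0], "turn": [0, 0, 0], "fingers": 0}, {"offset": [0, 0, 0], "turn": [0, 0, 0], "fingers": 0}]'

```text
clock: 4.12
tcp_pos: [0.5966, -0.0823, 0.0866]
eef_rot: [0.69, 0.724, 0.0, 0.0]
ft_force: [0.2, 1.3, -0.4]
grip_width: -0.0002
grip_force: 0.0
```

Call:
send_rows --targets '[{"offset": [0.02, 0, 0.03], "turn": [0, 0, 0], "fingers": 0}, {"offset": [0.02, 0, 0.06], "turn": [0, 0, 0], "fingers": 0}, {"offset": [0.02, 0, 0.06], "turn": [0, 0, 0], "fingers": 0}, {"offset": [0.02, 0, 0.06], "turn": [0, 0, 0], "fingers": 0}]'

```text
clock: 4.62
tcp_pos: [0.5964, -0.0802, 0.0805]
eef_rot: [0.69, 0.724, 0.0, 0.0]
ft_force: [0.0, 0.9, 2.2]
grip_width: -0.0001
grip_force: 1.1
```

Call:
send_rows --targets '[{"offset": [0, 0, 0.02], "turn": [0, 0, 0], "fingers": 0}, {"offset": [0, 0, 0.03], "turn": [0, 0, 0], "fingers": 0}, {"offset": [0, 0, 0.03], "turn": [0, 0, 0], "fingers": 0}]'

```text
clock: 5.0
tcp_pos: [0.5964, -0.0802, 0.0773]
eef_rot: [0.69, 0.724, 0.0, 0.0]
ft_force: [1.4, 3.3, 2.6]
grip_width: -0.0003
grip_force: 1.6
```

Call:
send_rows --targets '[{"offset": [0, 0, 0.01], "turn": [0, 0, 0], "fingers": 0}, {"offset": [0, 0, 0.01], "turn": [0, 0, 0], "fingers": 0}]'

```text
clock: 5.25
tcp_pos: [0.5964, -0.0802, 0.0764]
eef_rot: [0.69, 0.724, 0.0, 0.0]
ft_force: [2.0, 2.4, 3.1]
grip_width: -0.0002
grip_force: 1.7
```

Call:
send_rows --targets '[{"offset": [0, 0, 0.01], "turn": [0, 0, 0], "fingers": 0}, {"offset": [0, 0, 0.01], "turn": [0, 0, 0], "fingers": 0}]'

```text
clock: 5.5
tcp_pos: [0.5964, -0.0803, 0.0753]
eef_rot: [0.69, 0.724, 0.0, 0.0]
ft_force: [1.4, 2.5, 3.2]
grip_width: 0.0002
grip_force: 1.9
```

Call:
send_rows --targets '[{"offset": [0, 0, 0.01], "turn": [0, 0, 0], "fingers": 0}, {"offset": [0, 0, 0.01], "turn": [0, 0, 0], "fingers": 0}]'

```text
clock: 5.75
tcp_pos: [0.5964, -0.0803, 0.075]
eef_rot: [0.69, 0.724, 0.0, 0.0]
ft_force: [-0.1, 1.9, 8.7]
grip_width: 0.0004
grip_force: 4.9
```

Call:
send_rows --targets '[{"offset": [0, 0, 0.01], "turn": [0, 0, 0], "fingers": 0}, {"offset": [0, 0, 0.01], "turn": [0, 0, 0], "fingers": 0}]'

```text
clock: 6.0
tcp_pos: [0.5964, -0.0803, 0.0749]
eef_rot: [0.69, 0.724, 0.0, 0.001]
ft_force: [-3.1, 3.4, 16.6]
grip_width: 0.0
grip_force: 8.8
```

The force rose from 3 to 16.6 N while the height stayed at 0.075, so the bar key is on its stop. Now I'll lift straight up.

Call:
send_rows --targets '[{"offset": [0, 0, -0.05], "turn": [0, 0, 0], "fingers": 0}, {"offset": [0, 0, -0.15], "turn": [0, 0, 0], "fingers": 0}, {"offset": [0, 0, -0.4], "turn": [0, 0, 0], "fingers": 0}, {"offset": [0, 0, -0.8], "turn": [0, 0, 0], "fingers": 0}, {"offset": [0, 0, -1], "turn": [0, 0, 0], "fingers": 0}, {"offset": [0, 0, -1], "turn": [0, 0, 0], "fingers": 0}]'

```text
clock: 6.75
tcp_pos: [0.5967, -0.0807, 0.1746]
eef_rot: [0.69, 0.724, 0.0, 0.001]
ft_force: [0.6, -0.3, -0.5]
grip_width: -0.0002
grip_force: 0.0
```

Call:
send_rows --targets '[{"offset": [0.4, 0, 0], "turn": [0, 0, 0], "fingers": 0}, {"offset": [0.8, 0, 0], "turn": [0, 0, 0], "fingers": 0}, {"offset": [1, 0, 0], "turn": [0, 0, 0], "fingers": 0}]'

```text
clock: 7.12
tcp_pos: [0.5904, 0.0209, 0.1719]
eef_rot: [0.689, 0.724, -0.001, -0.001]
ft_force: [0.4, -0.2, 0.5]
grip_width: -0.0003
grip_force: 0.0
```

```bash
python3 w.py .609 .284 3 .06 w4
python3 - <<'E'
from h import *;from station import bot
f=bot.grab_frame('side');im=f['image'];hsv=cv2.cvtColor(im,cv2.COLOR_RGB2HSV)
q=(hsv[:,:,2]>150)&(hsv[:,:,1]<70);q[:150]=0;q[430:]=0;q[:,:285]=0;q[:,345:]=0
for c in blobs(q,400): print('housing',rect(cast(c.reshape(-1,2),f['K'],f['dist'],f['pose'],.048)))
d=im.max(2)<75;d[:195]=0;d[215:]=0;d[:,:295]=0;d[:,335:]=0
for c in blobs(d,20): print('barkey',rect(cast(c.reshape(-1,2),f['K'],f['dist'],f['pose'],.062)))
E
```

```text
7.12 [0.5904 0.0209 0.1719] units [ 2.62  0.32 -0.  ] bearing 2.9 turn -0.0 F [ 0.45 -0.16  0.47] tilt [-0.003 -0.    -1.   ]
[119. 280.] (array([471. , -19.4]), array([101.4, 205.9]), np.float32(0.6))
[382.  12.] (array([614.1, 157. ]), array([14.9, 82.8]), np.float32(168.8))
[106.  44.] (array([468., 131.]), array([20.7, 62.6]), np.float32(60.1))
housing (array([615.9, 246.4]), array([106.7, 138.6]), np.float32(79.2))
housing (array([591.6,  73.4]), array([77.3, 98.7]), np.float32(175.2))
housing (array([596.5, -81.5]), array([77.1, 97.8]), np.float32(3.0))
barkey (array([596.3, -91.8]), array([37.8, 46. ]), np.float32(91.3))
```

The module hasn't moved. Next is the tester.

Call:
send_rows --targets '[{"offset": [0.5, 0.1, 0], "turn": [0, 0, 0], "fingers": 0}, {"offset": [1, 0.2, 0], "turn": [0, 0, 0], "fingers": 0}, {"offset": [1, 0.2, 0], "turn": [0, 0, 0], "fingers": 0}]'

```text
clock: 7.6
tcp_pos: [0.6068, 0.1223, 0.1724]
eef_rot: [0.689, 0.725, -0.0, -0.0]
ft_force: [0.9, -0.6, -1.0]
grip_width: 0.0003
grip_force: 0.0
```

Call:
send_rows --targets '[{"offset": [0.5, 0.1, 0], "turn": [0, 0, 0], "fingers": 0}, {"offset": [1, 0.1, 0], "turn": [0, 0, 0], "fingers": 0}, {"offset": [1, 0.1, 0], "turn": [0, 0, 0], "fingers": 0}, {"offset": [1, 0.1, 0], "turn": [0, 0, 0], "fingers": 0}]'

```text
clock: 8.1
tcp_pos: [0.6116, 0.2193, 0.1728]
eef_rot: [0.69, 0.724, -0.001, 0.0]
ft_force: [0.3, -0.3, 0.1]
grip_width: 0.0002
grip_force: 0.0
```

```bash
python3 w.py .609 .284 3 .06 w5
```

```text
8.1 [0.6116 0.2193 0.1728] units [ 0.65  0.01 -0.  ] bearing 2.8 turn -0.01 F [ 0.3  -0.32  0.1 ] tilt [-0.001 -0.001 -1.   ]
[288. 251.] (array([596.6, 210.4]), array([14.6, 15.4]), np.float32(92.1))
[376. 223.] (array([652.4, 237.1]), array([20. , 48.6]), np.float32(77.6))
[ 24. 191.] (array([429.9, 241. ]), array([34.9, 40.7]), np.float32(79.0))
[76. 42.] (array([474.5, 329.3]), array([ 4.3, 65.9]), np.float32(159.1))
```

View pics/w5.png

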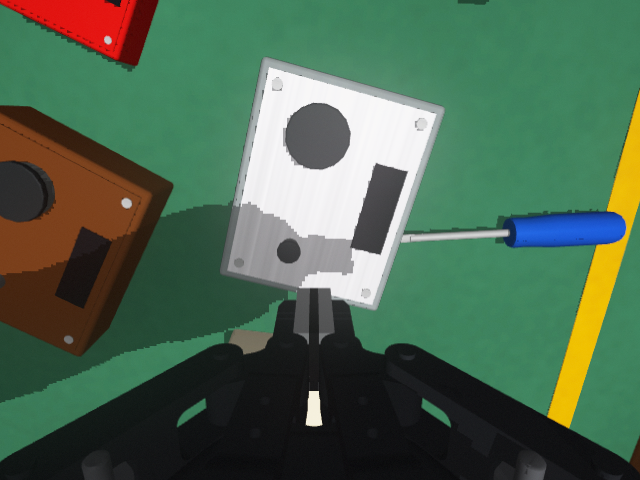

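The wrist view shows the large key at (318,136) and the small key at (288,251), which matches the map: large key at (0.611, 0.285). I'll move over it, then lower.

Call:
send_rows --targets '[{"offset": [0.4, 0, 0], "turn": [0, 0, 0], "fingers": 0}, {"offset": [0.66, 0, 0], "turn": [0, 0, 0], "fingers": 0}, {"offset": [0.66, 0, 0.1], "turn": [0, 0, 0], "fingers": 0}, {"offset": [0.66, 0, 0.4], "turn": [0, 0, 0], "fingers": 0}, {"offset": [0.66, 0, 0.4], "turn": [0, 0, 0], "fingers": 0}, {"offset": [0.66, 0, 0.4], "turn": [0, 0, 0], "fingers": 0}]'

```text
clock: 8.9
tcp_pos: [0.6087, 0.2861, 0.1339]
eef_rot: [0.69, 0.724, -0.0, 0.0]
ft_force: [0.4, -0.3, 0.3]
grip_width: 0.0001
grip_force: 0.0
```

```bash
sed -i 's/<75$/<90/' w.py; python3 w.py .611 .285 3 .06 w6
```

```text
8.9 [0.6087 0.2861 0.1339] units [-0.01  0.02  0.  ] bearing 2.8 turn -0.01 F [ 0.36 -0.28  0.32] tilt [ 0. -0. -1.]
[520. 322.] (array([736. , 247.5]), array([ 25.7, 126.7]), np.float32(9.2))
[18. 96.] (array([460.7, 366. ]), array([ 8.9, 13.6]), np.float32(2.1))
[99. 77.] (array([501.7, 375.5]), array([13.1, 35.3]), np.float32(66.8))
[145.  76.] (array([519.5, 368.1]), array([ 9.4, 85.8]), np.float32(66.7))
[524.  15.] (array([702.2, 412.6]), array([13.4, 14. ]), np.float32(86.1))
[412.  66.] (array([672.1, 393.5]), array([39.7, 77.9]), np.float32(175.9))
[45. 12.] (array([479.3, 402.9]), array([11.3, 27. ]), np.float32(1.9))
```

View pics/w6.png

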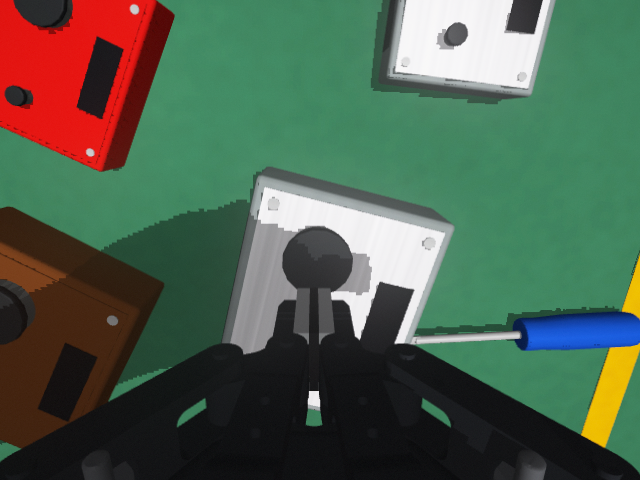

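The large key, at (317,262), is directly ahead of the fingertips and centred to within 2 mm. Now I'll go down to it.

Call:
send_rows --targets '[{"offset": [-0.01, 0.02, 0.25], "turn": [0, 0, 0], "fingers": 0}, {"offset": [-0.01, 0.02, 0.48], "turn": [0, 0, 0], "fingers": 0}, {"offset": [-0.01, 0.02, 0.5], "turn": [0, 0, 0], "fingers": 0}, {"offset": [-0.01, 0.02, 0.5], "turn": [0, 0, 0], "fingers": 0}]'

```text
clock: 9.45
tcp_pos: [0.6111, 0.286, 0.0845]
eef_rot: [0.69, 0.724, 0.001, 0.0]
ft_force: [0.5, 0.8, 0.7]
grip_width: 0.0006
grip_force: 0.0
```

Call:
send_rows --targets '[{"offset": [0, 0, 0.03], "turn": [0, 0, 0], "fingers": 0}, {"offset": [0, 0, 0.06], "turn": [0, 0, 0], "fingers": 0}, {"offset": [0, 0, 0.09], "turn": [0, 0, 0], "fingers": 0}, {"offset": [0, 0, 0.09], "turn": [0, 0, 0], "fingers": 0}]'

```text
clock: 9.95
tcp_pos: [0.6109, 0.286, 0.0745]
eef_rot: [0.69, 0.724, 0.0, 0.0]
ft_force: [1.9, -0.1, 2.4]
grip_width: -0.0001
grip_force: 1.4
```

Call:
send_rows --targets '[{"offset": [0, 0, 0.02], "turn": [0, 0, 0], "fingers": 0}, {"offset": [0, 0, 0.03], "turn": [0, 0, 0], "fingers": 0}, {"offset": [0, 0, 0.03], "turn": [0, 0, 0], "fingers": 0}]'

```text
clock: 10.32
tcp_pos: [0.6109, 0.286, 0.0715]
eef_rot: [0.69, 0.724, 0.0, 0.0]
ft_force: [3.4, 0.8, 3.3]
grip_width: -0.0002
grip_force: 1.8
```

Call:
send_rows --targets '[{"offset": [0, 0, 0.01], "turn": [0, 0, 0], "fingers": 0}, {"offset": [0, 0, 0.01], "turn": [0, 0, 0], "fingers": 0}]'

```text
clock: 10.58
tcp_pos: [0.6109, 0.286, 0.0711]
eef_rot: [0.69, 0.724, 0.001, 0.0]
ft_force: [1.5, 0.1, 8.6]
grip_width: -0.0
grip_force: 4.0
```

Call:
send_rows --targets '[{"offset": [0, 0, 0.01], "turn": [0, 0, 0], "fingers": 0}, {"offset": [0, 0, 0.01], "turn": [0, 0, 0], "fingers": 0}]'

```text
clock: 10.82
tcp_pos: [0.6109, 0.286, 0.0709]
eef_rot: [0.69, 0.724, 0.001, 0.0]
ft_force: [-0.6, 0.3, 14.7]
grip_width: -0.0
grip_force: 7.3
```

Call:
send_rows --targets '[{"offset": [0, 0, -0.05], "turn": [0, 0, 0], "fingers": 0}, {"offset": [0, 0, -0.15], "turn": [0, 0, 0], "fingers": 0}, {"offset": [0, 0, -0.4], "turn": [0, 0, 0], "fingers": 0}, {"offset": [0, 0, -0.8], "turn": [0, 0, 0], "fingers": 0}, {"offset": [0, 0, -1], "turn": [0, 0, 0], "fingers": 0}, {"offset": [0, 0, -1], "turn": [0, 0, 0], "fingers": 0}, {"offset": [0, 0, -1], "turn": [0, 0, 0], "fingers": 0}]'

```text
clock: 11.7
tcp_pos: [0.6097, 0.2855, 0.168]
eef_rot: [0.69, 0.724, -0.001, -0.0]
ft_force: [0.7, 0.6, -0.5]
grip_width: -0.0004
grip_force: 0.0
```

The large key also reached its stop (14.7 N with no further travel), and it has been released. I'll withdraw a little further and hand in.

Call:
send_rows --targets '[{"offset": [0, -0.3, -0.4], "turn": [0, 0, 0], "fingers": 0}, {"offset": [0, -0.6, -0.8], "turn": [0, 0, 0], "fingers": 0}, {"offset": [0, -0.6, -0.8], "turn": [0, 0, 0], "fingers": 0}, {"offset": [0, -0.6, -0.8], "turn": [0, 0, 0], "fingers": 0}]'

```text
clock: 12.2
tcp_pos: [0.5503, 0.2828, 0.2479]
eef_rot: [0.69, 0.724, -0.001, -0.0]
ft_force: [0.8, 1.1, -0.8]
grip_width: -0.0003
grip_force: 0.0
```

```bash
python3 -c "
from station import bot;print(bot.observe()['tcp_pos']);print(bot.hand_in())"
```

```text
[0.55030105 0.28277238 0.24790896]
the job is handed in; nothing more can be done
None
```

I pressed the bar key and then the tester's large round key down to their stops (about 17 N and 15 N), released both, withdrew the arm and handed the job in at about 12 s; the module had not shifted after its press, but I took no picture after the second press.

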